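# Slide the tall bottle into the mirrored cabinet and close its door

## Robot

A 6-joint arm with a two-finger parallel gripper is mounted at the origin on the work surface. World frame = base frame: x ahead of the robot, y to its left, z up, the work surface at z = 0. Lengths are in mm, angles in rad, forces in N, time in s.
With the tool pointing down it reaches from about 325 to 750 mm from the base axis. Payload 7.6 kg.
Tool frame: the origin (TCP) lies between the finger pads; the fingertips stand 17 mm ahead of it and the grasp point (between the pads) lies 2 mm behind it; z points along the fingers, y is the line along which they close (so a half turn about z gives the same grasp; the last joint's range is limited). The gripper opens to 85 mm and grips with 20 to 120 N. Pads are 22 mm wide; open, the fingers measure 114 mm over their backs; the gripper's body (76 mm by 85 mm) begins 54 mm behind the grasp point. The pads swing forward as they close: fully open they stand 13 mm farther back than shut.
Start: joints at [1.185, 0.052, 1.401, -0, 1.689, -0.07], TCP at [163.036, 499.062, 248.323] pointing down, gripper open.
Joint ranges: [-2.9, 2.9], [-0.91, 2.17], [0.12, 2.37], [-1.06, 4.2], [0.26, 2.73], [-2.93, 2.93]. Speed limits (rad/s): [2.57, 2.57, 3.01, 3.14, 3.14, 3.14].

## Interface

Orientations are given as a 3x3 rotation matrix whose columns are the frame's x, y, z axes.
In Python, from cell import bot, grab_frame gives the robot as it stands. The module is installed in compiled form; this text tells all that it offers.
- The arm moves only by the tool step_arm, never from a script. Its argument "rows" is a list of rows, each a list of 4 numbers: the shift along the tool's x, y, z in mm, then the turn about the tool's z in degrees. A call has 1 to 10 rows; each row shifts and turns the commanded pose from where the row before left it, along the tool's axes as they then stand; what a row does not reach is not made up. A row lasts 1/8 s, in which the tool goes at most 62.5 mm and 10.7 degrees, less where a joint would pass 70% of its speed; a pose out of reach is approached as far as the arm can. A call with a gripper value outside its range is refused whole. "hand" is the opening, from -1 (shut) to 1 (fully open), set as the call begins (left out, the last holds). The fingers move at their own pace and stop on an object; "newtons" is the grip in N (left out, the last holds). Time passes only in rows, so rows that do not move let the fingers close. It gives the time, the measured TCP pose, the force, the opening and the grip force at its end, in the units of the state.
- bot.observe(): the state, without advancing time (a new reading comes with each control period).
- grab_frame(name): name is "side" or "top" or "wrist"; returns a dict with "image" (384x512x3 uint8, blue, green, red), "depth" (384x512 float32, mm along the optical axis (not along the pixel's ray), 0 where there is no reading), "mtx" (3x3 intrinsics, pixels), "view" (4x4, takes a point from world to camera coordinates). Camera axes: x right, y up, looking along -z (the intrinsics and any distortion apply to the point x, -y, -z); pixel columns grow to the right and rows downward; lengths in mm; the calibration is good to about 2 mm. A picture is of the moment at which its call begins.
- bot.finish_job(): hands the job in; it is judged then, once.
The state is a dict: "time_s": time; "q": joint angles; "joint_vel": joint speeds; "tau": joint torques, N m; "eef_pos": TCP position; "tcp_rot": TCP orientation; "wrist_force": force on the tool from outside, world axes, zero at the start; "ft_torque": the same for the moment, N m; "width": finger opening in mm; "gripper_force": force on a finger pad.
Only numpy, scipy, OpenCV 4.12 (cv2) and the standard library are available. Lean on these libraries where they do the work, as an engineer would, in place of code of your own. Each camera call takes 0.05 s, during which the arm holds its last target. There are 200 camera calls.

## Task

Put the tall slim bottle away in the mirrored cabinet: without picking it up, push it over the tiles, low enough on its body that it slides upright instead of tipping, through the open half of the cabinet, until it stands wholly inside. Then push the sliding glass door fully shut. The bottle must neither tip nor leave the tiles, and everything else on the sill is to stay where it is.

Things in the scene. Friction and masses are not known exactly. Their poses are not given: they have to be found in the camera images.
- bottle: Tall slim round plastic bottle, loose, about 0.26 kg, 185 mm high; body 48 mm across up to 112 mm, then narrowing to a 20 mm neck at 138 mm, 25 mm cap from 150 mm up. Origin: centre of its underside, z up. Starts upright before the doorway, 185 to 235 mm from the cabinet's origin along its -x. Slides (friction about 0.6) if pushed below 30 mm; tips if pushed high.
- cabinet: Fixed cabinet, 140 (x) x 380 (y) x 215 mm high, end walls 8 mm; its front faces the robot's left. Origin on the tiles, mid-footprint; x from the front inwards, y along the front away from the robot. No floor plate: the tiles run on inside. Clear top and back (inner face x = +66 mm). Front: near half (y -182 to +5 mm, x = -66 mm) a fixed mirror, two jars behind it; far half the doorway.
- doorway (a point): Middle of the doorway on the tiles, in the plane of the cabinet's front edges: x = -70 mm, y = +93 mm in the cabinet's frame. Doorway: y from +5 to +182 mm in that frame, 203 mm high, beneath the door's top rail, which juts out to x = -90 mm. The part that the door leaves free is its far (+y) end.
- door (a joint): Clear glass sliding door along the cabinet's front: pane 185 mm wide, 6 mm thick, metal-edged, outer face at x = -84 mm (cabinet frame). Value in m: 0 = fully shut, at a stop (pane y 0 to +185 mm); grows as it slides to the cabinet's -y, at most 0.182; the pane's far edge is at y = 0.185 - value. Starts 0.145 to 0.178. About 2 N moves it; it stays where left.
- door_pull (a point): Centre of the door's pull: upright steel fin standing out 26 mm from the pane's outer face, 12 mm wide (cabinet y), 90 mm tall (65 to 155 mm above the tiles), 20 mm past the pane's middle. The point is at mid-height, 110 mm up, 13 mm from the pane; in the cabinet's frame x = -97 mm, y = 0.1125 m - door value. Push its near side (-y) away from the robot to shut the door.
- dish: White ceramic soap dish, fixed, 90 x 130 x 24 mm, with the green soap bar in it; origin under its centre. Stays.
- soap: Green soap bar 55 x 85 x 26 mm in the dish; origin under its centre. Stays.
- cup: Clear cup, 72 mm across, 95 mm high, with a blue toothbrush standing in it up to 185 mm; origin under its centre. Stays.
- scraper: Steel tongue scraper lying flat, a narrow loop 135 x 48 x 8 mm; origin on the tiles near its middle. Stays.
- nailbrush: Wooden nail brush standing on its bristles, 40 x 85 mm, 46 mm high; origin under its centre. Stays.
- jar: Low amber glass jar with metal lid, 60 mm across, 55 mm high; origin under its centre. Stays.
- tumbler: White ceramic tumbler, empty, 68 mm across, 110 mm high; origin under its centre. Stays.
Things that resemble listed ones, but are neither listed nor needed, are in the scene too. Of the things shaped like the bottle, the white one is meant.

How it is judged (in metres and radians):
On the way, in this order (a step that is already met when the one before it is completed fails the run):
1. the bottle stands wholly inside the cabinet, upright and at rest (x of bottle in the frame of cabinet between -0.048 and 0.06 m and y of bottle in the frame of cabinet between -0.05 and 0.17 m and angle between bottle's own z axis and vertical below 0.06 rad and height (world z) of bottle below 0.006 m and linear speed of bottle below 0.02 m/s), for 0.3 s.
2. the door is pushed fully shut (value of joint door below 0.006 m), for 0.2 s.
At the end, for the whole second after the job is handed in: The bottle stands upright (within 0.06 rad) and at rest on the tiles, wholly inside the cabinet (its origin at x above -48 mm in the cabinet's frame), and the sliding door is shut to within 6 mm (all of step 1 and value of joint door below 0.006 m and angular speed of bottle below 0.2 rad/s); the robot touches nothing.
It fails at once if the bottle is tipped (more than 0.25 rad) (angle between bottle's own z axis and vertical above 0.25 rad).
It fails at once if the bottle is lifted off the tiles (its origin more than 12 mm up) (height (world z) of bottle above 0.012 m).
It fails at once if the soap, cup, tongue scraper, nail brush, jar or tumbler is moved more than 20 mm (distance of any of soap, cup, scraper, nailbrush, jar, tumbler from where it was at the start of the episode above 0.02 m).
It also fails if it takes over 58 s, if anything falls off the work surface, if the arm or the gripper's body presses on something with over 40 N, if the wrist force passes 120 N, or if a joint passes its speed limit or range.

## Working session

There is one attempt and no reset: what is moved stays moved. The work goes in short steps, Python scripts to look and compute and a tool call to move; the robot and the scene stay as the last step left them, time stands still between calls to the robot, and variables do not carry over. Pictures are saved under pics/ and viewed, at most 10 in all, crops included, and the job is handed in when it is done.

Besides the shell and the picture viewer there is one more tool, called after "Emit:" as name([rows], argument=value, ...), one row to a line, values as JSON. step_arm: Moves the arm, as the interface text tells. Its arguments: {"type":"object","properties":{"rows":{"type":"array","items":{"type":"array","items":{"type":"number"}}},"hand":{"type":"number"},"newtons":{"type":"number"}},"required":["rows"]}

```bash
mkdir -p pics; cat > h.py <<'E'
import numpy as np, cv2
from cell import bot, grab_frame
def pts(f):
    d=f["depth"];K=f["mtx"];V=np.linalg.inv(f["view"])
    v,u=np.mgrid[0:d.shape[0],0:d.shape[1]]
    x=(u-K[0,2])/K[0,0]*d; y=(v-K[1,2])/K[1,1]*d
    P=np.stack([x,-y,-d,np.ones_like(d)],-1)@V.T
    return P[...,:3]
def ray(f,u,v,z):
    K=f["mtx"];V=np.linalg.inv(f["view"])
    r=V[:3,:3]@np.array([(u-K[0,2])/K[0,0],-(v-K[1,2])/K[1,1],-1]);o=V[:3,3]
    return o+r*(z-o[2])/r[2]
def proj(f,p):
    c=f["view"]@np.append(p,1);K=f["mtx"]
    return K[0,0]*c[0]/-c[2]+K[0,2],K[1,1]*-c[1]/-c[2]+K[1,2]
E
python3 - <<'E'
from h import *
a=[]
for n in("top","side"):
    f=grab_frame(n);cv2.imwrite(f"pics/{n}.png",f["image"]);np.savez(f"{n}.npz",**f)
    print(n,np.linalg.inv(f["view"])[:3].round(2).tolist(),f["mtx"].tolist())
s=bot.observe();print(s["tcp_rot"],s["width"],s["wrist_force"],s["time_s"])
E
```

```text
top [[0.03, 0.99, -0.16, 411.83], [-1.0, 0.03, -0.02, -23.29], [-0.02, 0.16, 0.99, 1194.05]] [[372.29283348248487, 0.0, 252.80267797646604], [0.0, 372.29283348248487, 192.33044372477175], [0.0, 0.0, 1.0]]
side [[-0.84, -0.49, 0.21, 804.29], [0.54, -0.78, 0.33, 315.15], [-0.0, 0.39, 0.92, 1025.35]] [[377.2208906972099, 0.0, 253.9074711444097], [0.0, 377.2208906972099, 191.47072897585082], [0.0, 0.0, 1.0]]
[[-9.50536237e-01  3.10613217e-01 -5.40478153e-04]
 [ 3.10613665e-01  9.50535396e-01 -1.26971251e-03]
 [ 1.19354129e-04 -1.37478765e-03 -9.99999048e-01]] 85.57048495348683 [-0.42043436  0.53337553  0.70187126] 0.1
```

View pics/top.png

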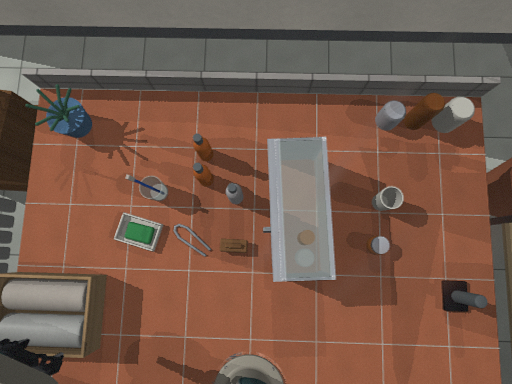

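View pics/side.png

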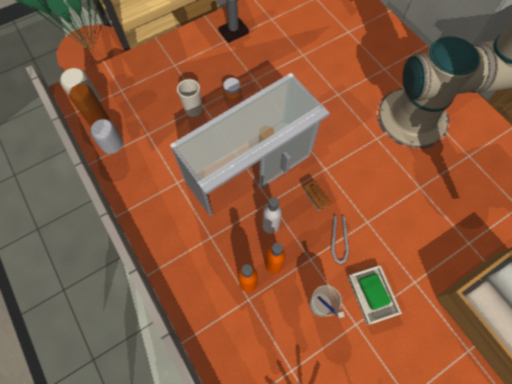

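```bash
python3 - <<'E'
from h import *
T=dict(np.load("top.npz"));S=dict(np.load("side.npz"))
# cabinet top corners (z=215) by hand pixel from top
for f,L in((T,[(270,138),(326,137),(334,279),(274,281)]),(S,[(173,149),(292,76),(327,112),(207,193)])):
    print([ray(f,u,v,215).round(0)[:2].tolist() for u,v in L])
for n,f in(("top",T),("side",S)):
    P=pts(f);hsv=cv2.cvtColor(f["image"],cv2.COLOR_BGR2HSV)
    ok=(f["depth"]>0)
    # all points between z 30 and 300 in region near: connected comps of height
    m=(ok&(P[...,2]>20)&(P[...,2]<260)).astype(np.uint8)
    nn,l,st,c=cv2.connectedComponentsWithStats(m)
    for i in range(1,nn):
        if st[i,4]>60:
            q=P[l==i];col=f["image"][l==i].mean(0).astype(int)
            t=q[q[:,2]>np.percentile(q[:,2],85)]
            print(n,st[i].tolist(),"min",q.min(0).astype(int),"max",q.max(0).astype(int),"topmed",np.median(t,0).astype(int),col)
for n,f in(("T",T),("S",S)):
    k=f["image"][100:300,180:360] if n=="T" else f["image"][60:300,150:360]
    cv2.imwrite(f"pics/z{n}.png",cv2.resize(k,None,fx=2,fy=2,interpolation=2))
a=cv2.imread("pics/zT.png");b=cv2.imread("pics/zS.png");o=np.zeros((480,800,3),np.uint8);o[:400,:360]=a;o[:480,360:780]=b;cv2.imwrite("pics/z.png",o)
E
```

```text
[[721.0, -43.0], [727.0, -195.0], [350.0, -215.0], [341.0, -61.0]]
[[726.0, -178.0], [353.0, -206.0], [342.0, -63.0], [714.0, -32.0]]
top [21, 68, 479, 69, 11950] min [ 746 -751   20] max [972 752 176] topmed [ 845 -502  132] [85 87 88]
top [193, 134, 20, 26, 350] min [703 139  20] max [748 185 189] topmed [728 162 185] [40 61 96]
top [263, 137, 73, 145, 8730] min [ 340 -217   93] max [727 -30 222] topmed [ 531 -124  218] [138 140 141]
top [193, 163, 20, 23, 326] min [618 134  21] max [664 182 189] topmed [642 157 186] [42 63 96]
top [125, 174, 42, 27, 484] min [562 275  20] max [631 356 188] topmed [606 342 167] [ 96  96 103]
top [225, 183, 18, 21, 273] min [564  36  20] max [608  83 189] topmed [587  60 186] [90 90 90]
top [373, 186, 30, 25, 490] min [ 550 -434   20] max [ 616 -368  116] topmed [ 581 -402  111] [104 109 111]
top [114, 212, 47, 39, 263] min [409 293  20] max [526 437  31] topmed [492 357  27] [149 157 160]
top [124, 222, 30, 22, 465] min [430 314  20] max [495 403  40] topmed [466 365  35] [ 70 115  53]
top [367, 236, 22, 19, 333] min [ 417 -408   20] max [ 472 -353
[... 1287 characters left out ...]
ide [262, 197, 19, 35, 495] min [566  38  20] max [611  82 189] topmed [588  59 184] [114 119 128]
side [265, 243, 20, 30, 450] min [619 135  20] max [667 181 187] topmed [643 156 185] [ 23  72 147]
side [439, 247, 73, 137, 5241] min [110 457  20] max [332 696 115] topmed [302 503 108] [ 87 112 132]
side [237, 264, 20, 28, 422] min [704 142  20] max [751 186 188] topmed [727 161 185] [ 27  76 152]
side [349, 265, 52, 60, 391] min [407 291  20] max [525 436  28] topmed [482 368  25] [147 165 177]
side [358, 273, 32, 37, 708] min [429 313  20] max [497 402  36] topmed [462 363  33] [ 52 125  38]
side [309, 285, 35, 33, 575] min [561 275  20] max [632 357 187] topmed [608 343 175] [100 110 130]
```

View pics/z.png

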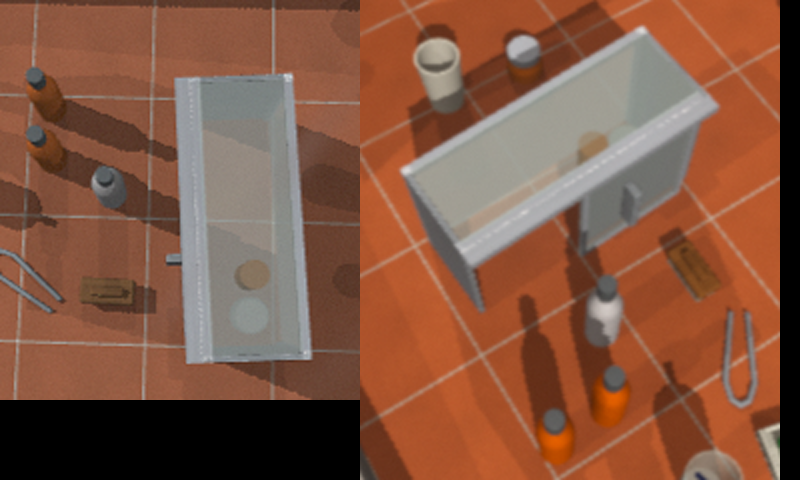

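The views agree: the white bottle is at (587, 60). The cabinet origin is about (534, -134) with a yaw of about 3.3°, and the orange decoy is at (642, 157). I'll move above the staging spot and look at the hand's real profile.

Emit:
step_arm([
  [-46.5,-19,0,0],
  [-46.5,-19,0,0],
  [-46.5,-19,0,0],
  [-46.5,-19,0,0],
  [-46.5,-19,0,0],
  [-46.5,-19,0,0],
  [-46.5,-19,0,0],
  [-46.5,-19,0,0],
  [-46.5,-19,0,0],
  [-46.5,-19,0,0],
], hand=1)

```text
time_s: 1.35
eef_pos: [547.0, 172.8, 247.8]
tcp_rot: [[-0.951, 0.311, -0.001], [0.311, 0.951, 0.0], [0.001, -0.0, -1.0]]
wrist_force: [-0.6, 0.8, 0.9]
width: 85.5
gripper_force: 0.0
```

Emit:
step_arm([
  [0,0,0,-9.5],
  [0,0,0,-9.5],
  [0,0,0,-9.5],
  [0,0,0,-9.5],
  [0,0,0,0],
])

```text
time_s: 1.98
eef_pos: [545.9, 174.0, 247.8]
tcp_rot: [[-0.941, -0.339, -0.001], [-0.339, 0.941, -0.0], [0.001, 0.0, -1.0]]
wrist_force: [0.2, 0.3, 0.3]
width: 85.4
gripper_force: 0.0
```

```bash
cat > prof.py <<'E'
from h import *
s=bot.observe();p=np.array(s["eef_pos"]);R=np.array(s["tcp_rot"]);print(p.round(1),R[:,1].round(3),s["width"],s["time_s"])
for n in("side","top"):
    f=grab_frame(n);P=pts(f);q=(P-p)@R
    m=(f["depth"]>0)&(P[...,2]>200)&(np.hypot(q[...,0],q[...,1])<130)
    q=q[m]
    for a in range(-20,25,5)if 0 else range(-260,30,10):
        k=q[(q[:,2]>=a)&(q[:,2]<a+10)]
        if len(k)>3: print(n,a,len(k),"x",k[:,0].min().round(),k[:,0].max().round(),"y",k[:,1].min().round(),k[:,1].max().round())
    u,v=map(int,proj(f,p));cv2.imwrite(f"pics/hand_{n}.png",cv2.resize(f["image"][max(0,v-110):v+70,max(0,u-100):u+100],None,fx=3,fy=3,interpolation=2))
E
python3 prof.py
```

```text
[545.9 174.  247.8] [-0.339  0.941  0.   ] 85.3937553170332 1.975
side -260 428 x -50.0 117.0 y -63.0 70.0
side -250 290 x -47.0 116.0 y -55.0 69.0
side -240 245 x -34.0 115.0 y -47.0 70.0
side -230 429 x -40.0 113.0 y -36.0 70.0
side -220 265 x -39.0 111.0 y -35.0 68.0
side -210 111 x -37.0 109.0 y -34.0 69.0
side -200 153 x -39.0 -8.0 y -39.0 34.0
side -190 66 x -39.0 -14.0 y -37.0 36.0
side -180 108 x -39.0 -12.0 y -37.0 36.0
side -160 132 x -37.0 -8.0 y -33.0 35.0
side -150 84 x -37.0 -0.0 y -35.0 37.0
side -140 83 x -37.0 -4.0 y -34.0 36.0
side -130 75 x -37.0 2.0 y -31.0 37.0
side -120 41 x -36.0 -3.0 y -34.0 36.0
side -110 68 x -11.0 13.0 y -67.0 65.0
side -100 247 x -12.0 13.0 y -69.0 68.0
side -90 81 x -19.0 13.0 y -69.0 69.0
side -80 68 x -18.0 11.0 y -72.0 70.0
side -70 107 x -16.0 13.0 y -71.0 72.0
side -60 89 x -16.0 11.0 y -75.0 73.0
side -50 150 x -13.0 13.0 y -74.0 72.0
side -40 14 x -10.0 7.0 y -61.0 60.0
side -30 16 x -10.0 -5.0 y -56.0 55.0
side -20 20 x -10.0 1.0 y -56.0 55.0
side -10 21 x -10.0 2.0 y -55.0 54.0
top -260 124 x -9.0 119.0 y -71.0 54.0
top -250 92 x 3.0 120.0 y -70.0 54.0
top -240 98 x 34.0 120.0 y -56.0 54.0
top -230 128 x 31.0 118.0 y -57.0 54.0
top -220 86 x 28.0 121.0 y -57.0 54.0
top -200 36 x 32.0 40.0 y -19.0 24.0
top -190 12 x 34.0 40.0 y -17.0 21.0
top -180 19 x 32.0 40.0 y -17.0 24.0
top -160 14 x 36.0 38.0 y -12.0 8.0
top -150 11 x 33.0 38.0 y -9.0 18.0
top -140 8 x 34.0 38.0 y -9.0 14.0
top -130 11 x 30.0 37.0 y -7.0 23.0
top -120 4 x 37.0 38.0 y -4.0 4.0
top -110 50 x -12.0 13.0 y -66.0 65.0
top -100 62 x -12.0 13.0 y -69.0 67.0
top -90 31 x -11.0 12.0 y -70.0 69.0
top -80 19 x -8.0 13.0 y -71.0 71.0
top -70 25 x -11.0 17.0 y -72.0 71.0
top -60 52 x -11.0 16.0 y -74.0 72.0
top -50 33 x -4.0 13.0 y -74.0 66.0
top -40 4 x -4.0 12.0 y -55.0 49.0
top -30 6 x 7.0 12.0 y -56.0 49.0
top -20 6 x 7.0 11.0 y -55.0 43.0
top -10 5 x 1.0 11.0 y -56.0 48.0
```

View pics/hand_side.png

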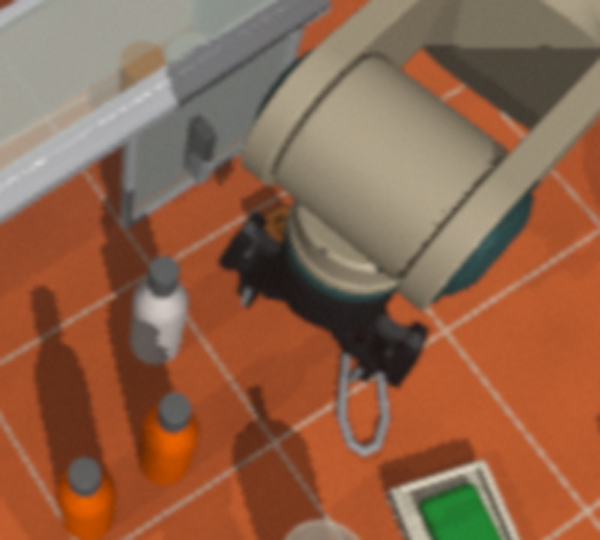

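The image shows the hand above the staging spot. Its knuckles stick out to about ±73 mm, wider than the fingertip backs at about ±56 mm, so any push will land on a knuckle. Before descending I'll check where the scraper is, how high the knuckle's lower edge sits, and how far the door is open.

```bash
python3 - <<'E'
from h import *
T=dict(np.load("top.npz"));S=dict(np.load("side.npz"))
# scraper: low saturation pixels near floor
for f,(x0,x1,y0,y1) in((T,(165,218,218,262)),(S,(328,352,205,268))):
    hsv=cv2.cvtColor(f["image"],cv2.COLOR_BGR2HSV)[y0:y1,x0:x1]
    v,u=np.where((hsv[...,1]<90)&(hsv[...,2]>60))
    q=np.array([ray(f,a+x0,b+y0,6)[:2] for a,b in zip(u,v)]);print("scraper",q.min(0).round(),q.max(0).round(),len(q),q[q[:,0].argmax()].round(),q[q[:,1].argmax()].round())
# cabinet rect from depth tops
P=np.concatenate([pts(f)[(f["depth"]>0)&(pts(f)[...,2]>205)&(pts(f)[...,2]<225)&(abs(pts(f)[...,0]-534)<215)&(abs(pts(f)[...,1]+124)<115)] for f in(T,S)])
print(cv2.minAreaRect(P[:,:2].astype(np.float32)))
print("pull",ray(T,264,229,155).round(),ray(T,271,229,155).round())
s=bot.observe();p=np.array(s["eef_pos"]);R=np.array(s["tcp_rot"])
Q=[]
for i in range(3):
    f=grab_frame("side");P=pts(f);q=(P-p)@R
    m=(f["depth"]>0)&(P[...,2]>205)&(np.hypot(q[...,0],q[...,1])<130);Q.append(q[m])
q=np.concatenate(Q)
for a in range(-70,12,3):
    k=q[(q[:,2]>=a)&(q[:,2]<a+3)]
    if len(k): print(a,len(k),"x",k[:,0].min().round(),k[:,0].max().round(),"y",k[:,1].min().round(),k[:,1].max().round())
E
```

```text
scraper [379. 134.] [515. 256.] 314 [515. 197.] [478. 256.]
scraper [397. 135.] [494. 255.] 284 [494. 235.] [473. 255.]
((533.9552001953125, -126.94580078125), (380.9853210449219, 162.82952880859375), 3.6099748611450195)
pull [477. -33. 155.] [477. -53. 155.]
-70 67 x -17.0 13.0 y -71.0 71.0
-67 87 x -17.0 -2.0 y -71.0 71.0
-64 130 x -16.0 11.0 y -71.0 72.0
-61 122 x -17.0 9.0 y -73.0 71.0
-58 55 x -16.0 9.0 y -73.0 72.0
-55 70 x -16.0 11.0 y -74.0 72.0
-52 146 x -13.0 11.0 y -75.0 73.0
-49 190 x -12.0 12.0 y -74.0 73.0
-46 121 x -13.0 13.0 y -71.0 71.0
-43 46 x -12.0 9.0 y -64.0 65.0
-40 20 x -11.0 -5.0 y -64.0 60.0
-37 14 x -11.0 8.0 y -59.0 52.0
-34 11 x -10.0 8.0 y -45.0 48.0
-31 12 x -10.0 6.0 y -50.0 46.0
-28 14 x -11.0 -6.0 y -56.0 55.0
-25 10 x -11.0 -9.0 y -48.0 47.0
-22 20 x -10.0 -5.0 y -57.0 55.0
-19 22 x -10.0 -4.0 y -56.0 53.0
-16 20 x -10.0 0.0 y -55.0 54.0
-13 22 x -10.0 0.0 y -55.0 53.0
-10 15 x -11.0 -6.0 y -55.0 53.0
-7 24 x -10.0 -2.0 y -55.0 54.0
-4 11 x -10.0 3.0 y -48.0 50.0
-1 5 x -10.0 3.0 y -49.0 43.0
2 3 x -4.0 -4.0 y -44.0 -44.0
```

The knuckle's widest point is about 50 mm above TCP, so I'll run as low as possible and test the push in small, reversible steps. First I descend at a staging pose clear of the scraper and the orange bottle.

Emit:
step_arm([
  [-8.7,-5.3,0,4],
  [0,0,45,0],
  [0,0,45,0],
  [0,0,45,0],
  [0,0,45,0],
  [0,0,40,0],
  [0,0,13,0],
  [0,0,5,0],
  [0,0,3,0],
  [0,0,0,0],
])

```text
time_s: 3.48
eef_pos: [556.8, 172.2, 8.6]
tcp_rot: [[-0.962, -0.274, 0.002], [-0.274, 0.962, 0.001], [-0.002, -0.0, -1.0]]
wrist_force: [0.5, 0.6, 0.4]
width: 85.9
gripper_force: 0.0
```

```bash
cat >> h.py <<'E'
O=np.array([534.,-137.]);th=np.radians(3.5)
XA=np.array([np.sin(th),-np.cos(th)]);YA=np.array([np.cos(th),np.sin(th)])
def cab(p): return np.array([(p[:2]-O)@XA,(p[:2]-O)@YA])
def wor(x,y): return O+x*XA+y*YA
def bottle(P,f,near,rad=60):
    "white bottle body/cap centres from depth points; returns cab coords"
    m=(f["depth"]>0)&(np.hypot(P[...,0]-near[0],P[...,1]-near[1])<rad)
    out={}
    hsv=cv2.cvtColor(f["image"],cv2.COLOR_BGR2HSV)
    cap=P[m&(P[...,2]>179)&(P[...,2]<192)]
    bod=P[m&(P[...,2]>25)&(P[...,2]<105)&(hsv[...,1]<70)&(hsv[...,2]>70)]
    return np.median(cap,0).round(1) if len(cap) else None,len(cap),bod.min(0).round(1) if len(bod) else None,bod.max(0).round(1) if len(bod) else None
E
python3 - <<'E'
from h import *
s=bot.observe();p=np.array(s["eef_pos"]);R=np.array(s["tcp_rot"]);print(p.round(1),R[:,1].round(3))
print("cab hand",cab(p).round(),"bottle",cab(np.array([587,60])).round())
for n in("side","top"):
    f=grab_frame(n);P=pts(f);q=(P-p)@R
    print(n,bottle(P,f,(587,60)))
    m=(f["depth"]>0)&(P[...,2]>195)&(P[...,2]<245)&(np.hypot(q[...,0],q[...,1])<200)&(P[...,1]>-25)
    k=P[m];c=(k[:,:2]-O)@np.c_[XA,YA]
    for z in range(195,245,5):
        j=(k[:,2]>=z)&(k[:,2]<z+5)
        if j.sum()>3:print(n,z,j.sum(),"dx max",(c[j,0].max()-cab(p)[0]).round(),"y",(c[j,1].min()-cab(p)[1]).round(),(c[j,1].max()-cab(p)[1]).round())
    cv2.imwrite(f"pics/low_{n}.png",cv2.resize(f["image"][100:300,150:400],None,fx=3,fy=3,interpolation=2))
E
```

```text
[556.8 172.2   8.6] [-0.274  0.962 -0.   ]
cab hand [-307.   42.] bottle [-193.   65.]
side (array([588.8,  59.5, 184.6]), 82, array([569.4,  54. ,  26.5]), array([611.8,  83. , 104.4]))
side 195 26 dx max 29.0 y 20.0 38.0
side 200 35 dx max 27.0 y 16.0 37.0
side 205 11 dx max 12.0 y 25.0 37.0
side 210 5 dx max 8.0 y 31.0 37.0
side 220 11 dx max 19.0 y 24.0 38.0
side 225 28 dx max 20.0 y 25.0 40.0
side 230 55 dx max 17.0 y 27.0 39.0
top (array([587.6,  60.3, 185.3]), 64, array([564. ,  36.7,  26.5]), array([595.6,  76. , 104.4]))
top 195 6 dx max 29.0 y -40.0 -27.0
top 200 11 dx max 24.0 y -40.0 -30.0
top 225 8 dx max 23.0 y -41.0 -33.0
top 230 11 dx max 14.0 y -41.0 -36.0
```

View pics/low_side.png

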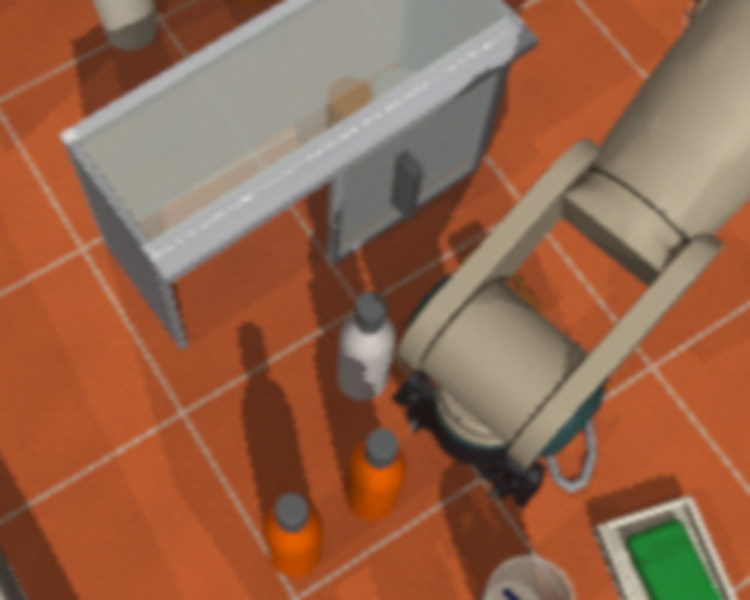

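Emit:
step_arm([
  [0,0,2.5,0],
  [0,-6,0,0],
  [0,-6,0,0],
  [0,-4,0,0],
  [0,-1.5,0,0],
  [0,-1.5,0,0],
  [0,-1,0,0],
  [0,0,0,0],
])

```text
time_s: 4.58
eef_pos: [561.6, 153.1, 5.1]
tcp_rot: [[-0.962, -0.274, 0.001], [-0.274, 0.962, 0.0], [-0.001, 0.0, -1.0]]
wrist_force: [-0.2, 2.6, 1.8]
width: 85.6
gripper_force: 1.3
```

```bash
cat > look.py <<'E'
from h import *
import sys
s=bot.observe();p=np.array(s["eef_pos"]);R=np.array(s["tcp_rot"]);print(p.round(1),R[:,1].round(3),"F",np.round(s["wrist_force"],1),"hand",cab(p).round(1),s["time_s"])
near=np.array([float(a) for a in sys.argv[1:3]])
for n in("side","top"):
    f=grab_frame(n);P=pts(f)
    hsv=cv2.cvtColor(f["image"],cv2.COLOR_BGR2HSV)
    m=(f["depth"]>0)&(np.hypot(P[...,0]-near[0],P[...,1]-near[1])<45)
    cap=P[m&(P[...,2]>178)&(P[...,2]<195)]
    b=P[m&(P[...,2]>30)&(P[...,2]<108)&(hsv[...,2]>60)&(hsv[...,1]<90)][:,:2]
    r=np.nan
    if len(b)>15: # circle of fixed r=24
        from scipy.optimize import least_squares
        r=least_squares(lambda c:np.hypot(*(b-c).T)-24,near,loss="soft_l1").x.round(1)
    c=np.median(cap,0).round(1) if len(cap) else None
    print(n,"cap",c,len(cap),"cab",None if c is None else cab(c).round(1),"body",r,len(b),"cab",None if r is np.nan else cab(r).round(1))
if len(sys.argv)>3:
    f=grab_frame(sys.argv[3]);u,v=map(int,proj(f,[*near,90]));v=max(v,80);cv2.imwrite("pics/"+sys.argv[4],cv2.resize(f["image"][v-80:v+80,max(0,u-100):u+100],None,fx=3,fy=3,interpolation=2))
E
python3 look.py 588 60
```

```text
[561.6 153.1   5.1] [-0.274  0.962  0.   ] F [-0.2  2.6  1.8] hand [-287.9   45.3] 4.575
side cap [589.3  56.7 184.9] 83 cab [-190.   67.] body [588.   56.9] 154 cab [-190.2   65.7]
top cap [587.7  57.6 185.5] 65 cab [-191.    65.5] body [588.7  59.3] 60 cab [-192.6   66.6]
```

Emit:
step_arm([
  [0,-1.5,0,0],
  [0,-1.5,0,0],
  [0,-1.5,0,0],
  [0,-1.5,0,0],
])

```text
time_s: 5.18
eef_pos: [563.2, 146.9, 4.8]
tcp_rot: [[-0.962, -0.274, -0.0], [-0.274, 0.962, 0.0], [0.0, 0.0, -1.0]]
wrist_force: [-0.8, 2.3, 1.2]
width: 85.4
gripper_force: 1.2
```

```bash
python3 look.py 589 53
```

```text
[563.2 146.9   4.8] [-0.274  0.962  0.   ] F [-0.8  2.3  1.2] hand [-281.6   46.4] 5.175
side cap [590.4  51.6 184.6] 82 cab [-184.8   67.8] body [589.7  50.7] 149 cab [-183.9   67.1]
top cap [589.8  51.9 185.5] 64 cab [-185.1   67.2] body [590.4  52.9] 58 cab [-186.1   67.9]
```

It slides upright, with contact friction holding it down. I'll continue along this line.

Emit:
step_arm([
  [0,-2,0,0],
  [0,-2.5,0,0],
  [0,-3,0,0],
  [0,-3,0,0],
  [0,-3,0,0],
  [0,-3,0,0],
  [0,-3,0,0],
  [0,-3,0,0],
  [0,-2.5,0,0],
  [0,-2,0,0],
])

```text
time_s: 6.52
eef_pos: [570.6, 120.9, 4.8]
tcp_rot: [[-0.962, -0.274, -0.0], [-0.274, 0.962, 0.0], [-0.0, 0.0, -1.0]]
wrist_force: [-0.0, 2.1, 1.8]
width: 85.3
gripper_force: 1.2
```

```bash
python3 look.py 597 26
```

```text
[570.6 120.9   4.8] [-0.274  0.962  0.   ] F [-0.   2.1  1.8] hand [-255.2   52.3] 6.525
side cap [599.3  24.  184.5] 74 cab [-156.7   75. ] body [596.9  24.6] 152 cab [-157.5   72.6]
top cap [597.2  25.  185.4] 65 cab [-157.8   73. ] body [597.8  26.6] 54 cab [-159.4   73.7]
```

Emit:
step_arm([
  [0,-2,0,0],
  [0,-3,0,0],
  [0,-3,0,0],
  [0,-3,0,0],
  [0,-3,0,0],
  [0,-3,0,0],
  [0,-3,0,0],
  [0,-3,0,0],
  [0,-3,0,0],
  [0,-2,0,0],
])

```text
time_s: 7.88
eef_pos: [578.3, 94.0, 4.8]
tcp_rot: [[-0.962, -0.274, 0.0], [-0.274, 0.962, 0.0], [-0.0, 0.0, -1.0]]
wrist_force: [0.1, 1.9, 2.4]
width: 84.9
gripper_force: 1.2
```

```bash
python3 look.py 605 -3
```

```text
[578.3  94.    4.8] [-0.274  0.962  0.   ] F [0.1 1.9 2.4] hand [-227.8   58.3] 7.875
side cap [607.4  -4.4 184.6] 59 cab [-127.9   81.4] body [604.2  -2.3] 152 cab [-130.2   78.3]
top cap [603.5  -2.3 185.4] 64 cab [-130.2   77.6] body [ 6.051e+02 -5.000e-01] 53 cab [-131.9   79.3]
```

Emit:
step_arm([
  [0,-2,0,0],
  [0,-3,0,0],
  [0,-3,0,0],
  [0,-3,0,0],
  [0,-3,0,0],
  [0,-3,0,0],
  [0,-3,0,0],
  [0,-3,0,0],
  [0,-3,0,0],
  [0,-2,0,0],
])

```text
time_s: 9.22
eef_pos: [585.9, 67.0, 4.8]
tcp_rot: [[-0.962, -0.274, 0.0], [-0.274, 0.962, 0.0], [-0.0, 0.0, -1.0]]
wrist_force: [-1.0, 2.7, 1.6]
width: 85.7
gripper_force: 1.2
```

```bash
python3 look.py 613 -31 side in1.png
```

```text
[585.9  67.    4.8] [-0.274  0.962  0.   ] F [-1.   2.7  1.6] hand [-200.4   64.3] 9.225
side cap [617.  -31.6 184.9] 50 cab [-100.1   89.3] body [611.4 -29.3] 164 cab [-102.8   83.8]
top cap [611.8 -29.6 185.2] 66 cab [-102.5   84.2] body [612.1 -27.7] 53 cab [-104.3   84.6]
```

View pics/in1.png

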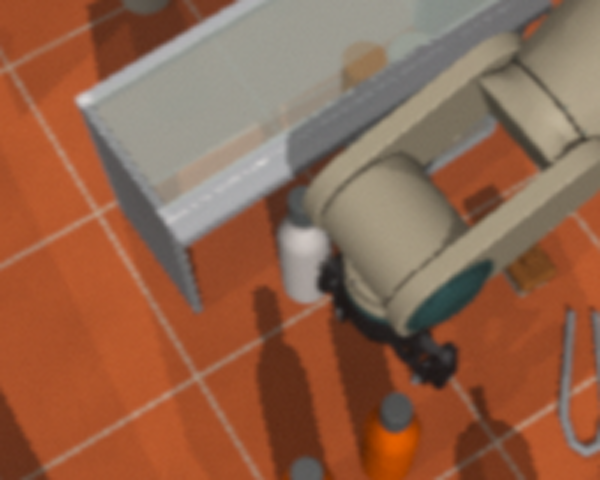

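```bash
python3 - <<'E'
from h import *
p=np.array(bot.observe()["eef_pos"]);h=cab(p)
for n in("side","top"):
    f=grab_frame(n);P=pts(f);m=(f["depth"]>0)&(P[...,2]>190)&(P[...,2]<420)&(P[...,0]>150)
    k=P[m];c=(k[:,:2]-O)@np.c_[XA,YA]-h
    for d in range(-90,100,10):
        j=(c[:,0]>=d)&(c[:,0]<d+10)&(c[:,1]<70)&(c[:,1]>-260)
        if d>30: j&=~((k[:,2]<224)&(c[:,0]+h[0]>-95))
        if j.sum()>5:
            i=np.where(j)[0];o=i[k[i,2].argmin()];print(n,d,j.sum(),"minz",np.percentile(k[j,2],[0,2,10,50]).round(),"at y",c[o,1].round(),"yrange",c[j,1].min().round(),c[j,1].max().round())
E
```

```text
side -70 237 minz [250. 255. 263. 286.] at y 11.0 yrange -144.0 36.0
side -60 1298 minz [231. 251. 275. 323.] at y 26.0 yrange -260.0 46.0
side -50 844 minz [261. 286. 311. 347.] at y 45.0 yrange -248.0 46.0
side -40 637 minz [266. 281. 301. 357.] at y 42.0 yrange -227.0 42.0
side -30 622 minz [191. 241. 295. 356.] at y 31.0 yrange -212.0 42.0
side -20 585 minz [191. 203. 288. 353.] at y 37.0 yrange -207.0 42.0
side -10 557 minz [192. 207. 287. 354.] at y 38.0 yrange -202.0 41.0
side 0 544 minz [191. 223. 289. 354.] at y 39.0 yrange -204.0 42.0
side 10 501 minz [196. 227. 290. 351.] at y 35.0 yrange -207.0 41.0
side 20 463 minz [195. 272. 293. 347.] at y 33.0 yrange -214.0 41.0
side 30 422 minz [261. 274. 292. 341.] at y 40.0 yrange -227.0 42.0
side 40 953 minz [242. 254. 271. 314.] at y -57.0 yrange -245.0 45.0
side 50 391 minz [260. 277. 297. 327.] at y 44.0 yrange -148.0 45.0
side 60 11 minz [294. 294. 297. 313.] at y 35.0 yrange -98.0 35.0
top -70 40 minz [280. 284. 290. 297.] at y -18.0 yrange -146.0 26.0
top -60 357 minz [289. 298. 314. 336.] at y 41.0 yrange -252.0 41.0
top -50 543 minz [249. 252. 288. 335.] at y -39.0 yrange -236.0 43.0
top -40 359 minz [264. 284. 297. 343.] at y -42.0 yrange -223.0 39.0
top -30 361 minz [198. 284. 299. 349.] at y -33.0 yrange -211.0 38.0
top -20 354 minz [196. 274. 297. 353.] at y -35.0 yrange -203.0 38.0
top -10 360 minz [195. 228. 295. 355.] at y -38.0 yrange -200.0 38.0
top 0 364 minz [193. 224. 294. 355.] at y -39.0 yrange -200.0 37.0
top 10 386 minz [195. 273. 298. 355.] at y -36.0 yrange -206.0 36.0
top 20 393 minz [198. 280. 299. 350.] at y -34.0 yrange -213.0 41.0
top 30 423 minz [269. 283. 299. 351.] at y -43.0 yrange -231.0 40.0
top 40 545 minz [292. 301. 315. 345.] at y 39.0 yrange -259.0 39.0
top 50 376 minz [241. 259. 302. 330.] at y -55.0 yrange -260.0 39.0
top 60 98 minz [270. 274. 281. 291.] at y -28.0 yrange -39.0 36.0
```

The yoke's lowest point is about 231 mm or more, so it clears the 215 mm cabinet top. I'll continue in short stretches.

Emit:
step_arm([
  [0,-2,0,0],
  [0,-3,0,0],
  [0,-3,0,0],
  [0,-3,0,0],
  [0,-3,0,0],
  [0,-3,0,0],
  [0,-3,0,0],
  [0,-3,0,0],
  [0,-3,0,0],
  [0,-2,0,0],
])

```text
time_s: 10.72
eef_pos: [593.6, 40.1, 4.8]
tcp_rot: [[-0.962, -0.274, 0.0], [-0.274, 0.962, 0.0], [-0.0, 0.0, -1.0]]
wrist_force: [0.1, 2.3, 1.6]
width: 85.2
gripper_force: 1.1
```

```bash
python3 look.py 620 -58
```

```text
[593.6  40.1   4.8] [-0.274  0.962  0.   ] F [0.1 2.3 1.6] hand [-173.1   70.3] 10.725
side cap [625.2 -47.5 180.3] 6 cab [-83.8  96.5] body [618.4 -56.4] 160 cab [-75.3  89.2]
top cap None 0 cab None body [619.  -54.8] 20 cab [-76.9  89.9]
```

Emit:
step_arm([
  [0,-2,0,0],
  [0,-3,0,0],
  [0,-3,0,0],
  [0,-3,0,0],
  [0,-3,0,0],
  [0,-3,0,0],
  [0,-3,0,0],
  [0,-3,0,0],
  [0,-2,0,0],
  [0,-2,0,0],
])

```text
time_s: 12.08
eef_pos: [601.0, 14.2, 4.8]
tcp_rot: [[-0.962, -0.274, 0.0], [-0.274, 0.962, 0.0], [-0.0, 0.0, -1.0]]
wrist_force: [-0.7, 1.8, 2.2]
width: 85.5
gripper_force: 1.0
```

```bash
python3 look.py 626 -83 side in2.png
```

```text
[601.   14.2   4.8] [-0.274  0.962  0.   ] F [-0.7  1.8  2.2] hand [-146.8   76.1] 12.075
side cap None 0 cab None body [625.3 -82.3] 167 cab [-49.   94.5]
top cap None 0 cab None body nan 0 cab None
```

View pics/in2.png

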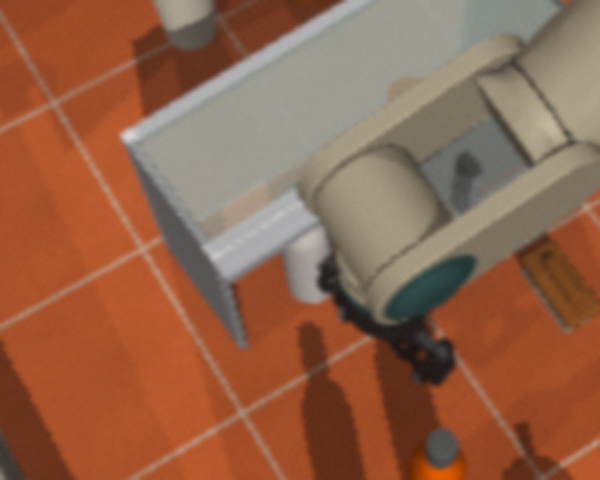

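Emit:
step_arm([
  [0,-2,0,0],
  [0,-2,0,0],
  [0,-2,0,0],
  [0,-2,0,0],
  [0,-1.5,0,0],
  [0,0,0,0],
])

```text
time_s: 12.98
eef_pos: [603.6, 5.0, 4.7]
tcp_rot: [[-0.962, -0.274, -0.0], [-0.274, 0.962, 0.0], [0.0, 0.0, -1.0]]
wrist_force: [-0.3, 1.7, 0.7]
width: 85.4
gripper_force: 0.8
```

```bash
python3 look.py 628 -91
```

```text
[603.6   5.    4.7] [-0.274  0.962  0.   ] F [-0.3  1.7  0.7] hand [-137.5   78.1] 12.975
side cap None 0 cab None body [628.  -91.9] 152 cab [-39.3  96.6]
top cap None 0 cab None body nan 0 cab None
```

The bottle is in at about x = -40. I'll retreat straight back, rise, and check it.

Emit:
step_arm([
  [0,2,0,0],
  [0,10,0,0],
  [0,20,0,0],
  [0,25,0,0],
  [0,20,0,0],
  [0,5,0,0],
  [0,0,-40,0],
  [0,0,-50,0],
  [0,0,-50,0],
  [0,0,0,0],
])

```text
time_s: 14.32
eef_pos: [583.5, 84.0, 150.4]
tcp_rot: [[-0.962, -0.274, 0.01], [-0.274, 0.962, 0.001], [-0.01, -0.002, -1.0]]
wrist_force: [1.0, -0.8, -0.8]
width: 85.4
gripper_force: 0.0
```

```bash
python3 look.py 628 -92 side in3.png; python3 - <<'E'
from h import *
f=grab_frame("top");P=pts(f)
# pull: points outside pane x_c -115..-86, z 60..160
c=(P[...,:2]-O)@np.c_[XA,YA]
m=(f["depth"]>0)&(P[...,2]>70)&(P[...,2]<165)&(c[...,0]>-125)&(c[...,0]<-92)&(c[...,1]<20)&(c[...,1]>-120)
print("pull",m.sum(),np.percentile(c[m],[5,50,95],axis=0).round().tolist(),np.median(P[m][:,2]))
f=grab_frame("side");P=pts(f);c=(P[...,:2]-O)@np.c_[XA,YA]
m=(f["depth"]>0)&(P[...,2]>70)&(P[...,2]<165)&(c[...,0]>-125)&(c[...,0]<-92)&(c[...,1]<20)&(c[...,1]>-120)
print("pull",m.sum(),np.percentile(c[m],[5,50,95],axis=0).round().tolist(),np.median(P[m][:,2]))
E
```

```text
[583.5  84.  150.4] [-0.274  0.962 -0.002] F [ 1.  -0.8 -0.8] hand [-217.5   62.9] 14.325
side cap None 0 cab None body [628.1 -90.8] 183 cab [-40.4  96.7]
top cap None 0 cab None body nan 0 cab None
pull 41 [[-110.0, -56.0], [-101.0, -51.0], [-93.0, -45.0]] 154.7876841643115Traceback (most recent call last):
  File "<stdin>", line 9, in <module>
    return _quantile_unchecked(
        a, q, axis, out, overwrite_input, method, keepdims, weights)
    return _ureduce(a,
                    func=_quantile_ureduce_func,
    ...<5 lines>...
                    overwrite_input=overwrite_input,
                    method=method)
    r = func(a, **kwargs)
    result = _quantile(arr,
                       quantiles=q,
    ...<2 lines>...
                       out=out,
                       weights=wgt)
    slices_having_nans = np.isnan(arr[-1, ...])
                                  ~~~^^^^^^^^^
IndexError: index -1 is out of bounds for axis 0 with size 0
```

View pics/in3.png

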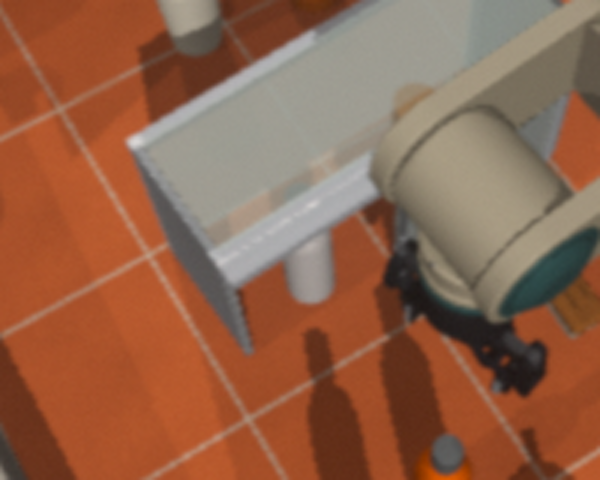

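The bottle stands upright inside at about (-40, 97). The pull is at y about -51, so the door value is about 0.163. Next I line up beside the pull, above the nail brush.

Emit:
step_arm([
  [0,0,0,6.2],
  [0,0,0,6.2],
  [30,0,0,0],
  [40,0,0,0],
  [40,0,0,0],
  [38,0,0,0],
  [0,0,-10,0],
  [0,0,0,0],
])

```text
time_s: 15.58
eef_pos: [434.3, 75.0, 155.5]
tcp_rot: [[-0.998, -0.061, 0.002], [-0.061, 0.998, 0.0], [-0.002, 0.0, -1.0]]
wrist_force: [0.0, 0.5, 0.9]
width: 85.2
gripper_force: 0.0
```

```bash
python3 look.py 628 -92
```

```text
[434.3  75.  155.5] [-0.061  0.998  0.   ] F [0.  0.5 0.9] hand [-217.7  -86.6] 15.575
side cap None 0 cab None body [627.9 -90.7] 179 cab [-40.5  96.6]
top cap None 0 cab None body nan 0 cab None
```

Emit:
step_arm([
  [0,0,40,0],
  [0,0,40,0],
  [0,0,10,0],
  [0,-20,0,0],
  [0,-20,0,0],
  [0,-10,0,0],
  [0,-3,0,0],
  [0,0,0,0],
])

```text
time_s: 16.68
eef_pos: [436.8, 22.3, 65.1]
tcp_rot: [[-0.998, -0.061, 0.0], [-0.061, 0.998, 0.0], [-0.0, 0.0, -1.0]]
wrist_force: [-0.2, 0.2, -0.2]
width: 85.1
gripper_force: 0.0
```

Emit:
step_arm([
  [-8,0,0,0],
  [-6,0,0,0],
  [-4,0,0,0],
  [-4,0,0,0],
  [-4,0,0,0],
  [-4,0,0,0],
])

```text
time_s: 17.42
eef_pos: [466.6, 24.0, 64.6]
tcp_rot: [[-0.998, -0.061, -0.0], [-0.061, 0.998, 0.0], [0.0, 0.0, -1.0]]
wrist_force: [-1.1, 0.6, -0.9]
width: 85.4
gripper_force: 0.0
```

```bash
cat > pull.py <<'E'
from h import *
s=bot.observe();p=np.array(s["eef_pos"]);print("hand",cab(p).round(1),p[2],np.round(s["wrist_force"],1))
for n in("top","side"):
    f=grab_frame(n);P=pts(f);c=(P[...,:2]-O)@np.c_[XA,YA]
    m=(f["depth"]>0)&(P[...,2]>148)&(P[...,2]<162)&(c[...,0]>-113)&(c[...,0]<-92)&(c[...,1]<150)&(c[...,1]>-120)
    if m.sum(): print(n,"pull",m.sum(),np.percentile(c[m],[5,50,95],axis=0).round().tolist())
    cv2.imwrite(f"pics/p_{n}.png",cv2.resize(f["image"][90:290,150:400],None,fx=3,fy=3,interpolation=2))
E
python3 pull.py
```

```text
hand [-164.8  -57.4] 64.63358230715725 [-1.1  0.6 -0.9]
side pull 57 [[-110.0, -55.0], [-105.0, -41.0], [-95.0, -32.0]]
```

Emit:
step_arm([
  [-6,0,0,0],
  [-9,0,0,0],
  [-9,0,0,0],
  [-9,0,0,0],
  [-9,0,0,0],
  [-9,0,0,0],
  [-9,0,0,0],
  [-9,0,0,0],
  [-9,0,0,0],
  [-5,0,0,0],
])

```text
time_s: 18.77
eef_pos: [550.1, 29.0, 64.9]
tcp_rot: [[-0.998, -0.061, 0.0], [-0.061, 0.998, -0.0], [-0.0, -0.0, -1.0]]
wrist_force: [-1.9, -0.1, 1.2]
width: 85.0
gripper_force: 0.0
```

Emit:
step_arm([
  [-6,0,0,0],
  [-9,0,0,0],
  [-9,0,0,0],
  [-9,0,0,0],
  [-9,0,0,0],
  [-5,0,0,0],
  [-4,0,0,0],
  [-2,0,0,0],
  [0,0,0,0],
])

```text
time_s: 19.9
eef_pos: [602.5, 32.2, 64.8]
tcp_rot: [[-0.998, -0.061, 0.001], [-0.061, 0.998, 0.0], [-0.001, 0.0, -1.0]]
wrist_force: [-0.0, 0.6, 0.1]
width: 85.7
gripper_force: 0.0
```

```bash
python3 pull.py
```

```text
hand [-164.7   78.7] 64.84930605841298 [-0.   0.6  0.1]
top pull 7 [[-103.0, 66.0], [-97.0, 70.0], [-97.0, 77.0]]
side pull 45 [[-110.0, 90.0], [-102.0, 97.0], [-94.0, 103.0]]
```

View pics/p_side.png

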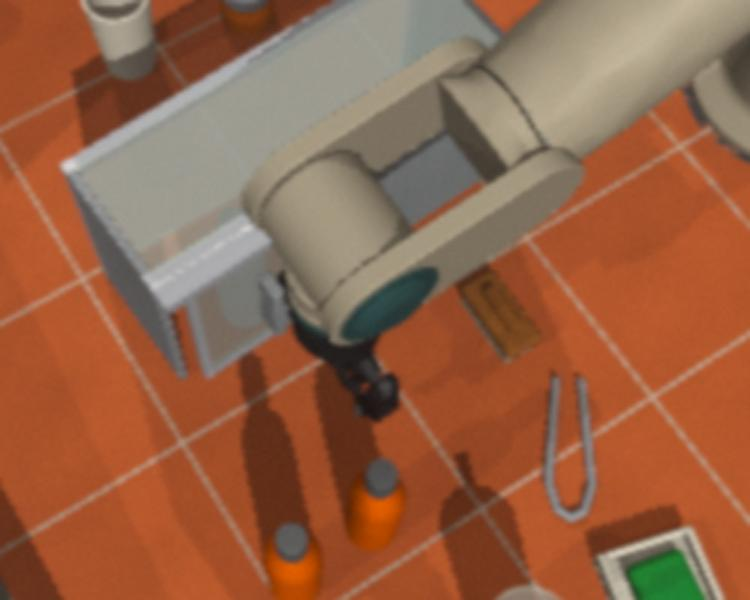

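The door has about 15 mm to go, and the bottle is upright behind the glass. I'll push gently until I feel the stop.

Emit:
step_arm([
  [-3,0,0,0],
  [-3,0,0,0],
  [-2,0,0,0],
  [-2,0,0,0],
  [-1.5,0,0,0],
  [-1.5,0,0,0],
])

```text
time_s: 20.75
eef_pos: [615.4, 33.1, 64.8]
tcp_rot: [[-0.998, -0.061, 0.0], [-0.061, 0.998, 0.0], [-0.0, 0.0, -1.0]]
wrist_force: [-1.0, 0.5, 0.4]
width: 85.4
gripper_force: 0.0
```

Emit:
step_arm([
  [-1,0,0,0],
  [0,0,0,0],
])

```text
time_s: 21.0
eef_pos: [616.4, 33.1, 64.8]
tcp_rot: [[-0.998, -0.061, 0.0], [-0.061, 0.998, 0.0], [-0.0, 0.0, -1.0]]
wrist_force: [-0.2, 0.2, -0.4]
width: 85.5
gripper_force: 0.0
```

Emit:
step_arm([
  [-1,0,0,0],
  [-1,0,0,0],
])

```text
time_s: 21.25
eef_pos: [617.9, 33.2, 64.8]
tcp_rot: [[-0.998, -0.061, -0.001], [-0.061, 0.998, 0.0], [0.001, 0.0, -1.0]]
wrist_force: [-7.5, 0.4, 3.6]
width: 85.3
gripper_force: 0.0
```

Emit:
step_arm([
  [-1,0,0,0],
  [0,0,0,0],
])

```text
time_s: 21.5
eef_pos: [617.9, 33.2, 64.5]
tcp_rot: [[-0.998, -0.06, -0.004], [-0.06, 0.998, -0.0], [0.004, 0.0, -1.0]]
wrist_force: [-10.9, 0.6, 4.2]
width: 85.6
gripper_force: 0.0
```

```bash
python3 pull.py
```

```text
hand [-164.8   94.1] 64.52509318220793 [-10.9   0.6   4.2]
top pull 7 [[-98.0, 82.0], [-96.0, 88.0], [-96.0, 96.0]]
side pull 39 [[-110.0, 107.0], [-102.0, 113.0], [-93.0, 119.0]]
```

The force rose to 11 N at the stop, with the pull at y = 113 against an expected 112.5, so the door is shut. I'll back away, then rise and verify.

Emit:
step_arm([
  [2,0,0,0],
  [6,0,0,0],
  [0,20,0,0],
  [0,30,0,0],
  [0,30,0,0],
  [30,0,-40,0],
  [40,0,-50,0],
  [40,0,-50,0],
  [30,10,0,0],
  [0,0,0,0],
])

```text
time_s: 22.85
eef_pos: [466.9, 115.5, 203.5]
tcp_rot: [[-0.998, -0.063, 0.002], [-0.063, 0.998, 0.001], [-0.002, 0.001, -1.0]]
wrist_force: [-0.3, -0.1, -0.1]
width: 85.5
gripper_force: 0.0
```

```bash
python3 look.py 628 -92; python3 pull.py
```

```text
[466.9 115.5 203.5] [-0.063  0.998  0.001] F [-0.3 -0.1 -0.1] hand [-256.2  -51.6] 22.85
side cap [626.1 -47.6 182.1] 7 cab [-83.6  97.4] body nan 12 cab None
top cap None 0 cab None body nan 0 cab None
hand [-255.4  -50.5] 202.49507379366037 [1.6 0.  0.1]
top pull 30 [[-109.0, 107.0], [-101.0, 111.0], [-92.0, 117.0]]
side pull 37 [[-109.0, 108.0], [-102.0, 114.0], [-94.0, 119.0]]
```

View pics/p_side.png

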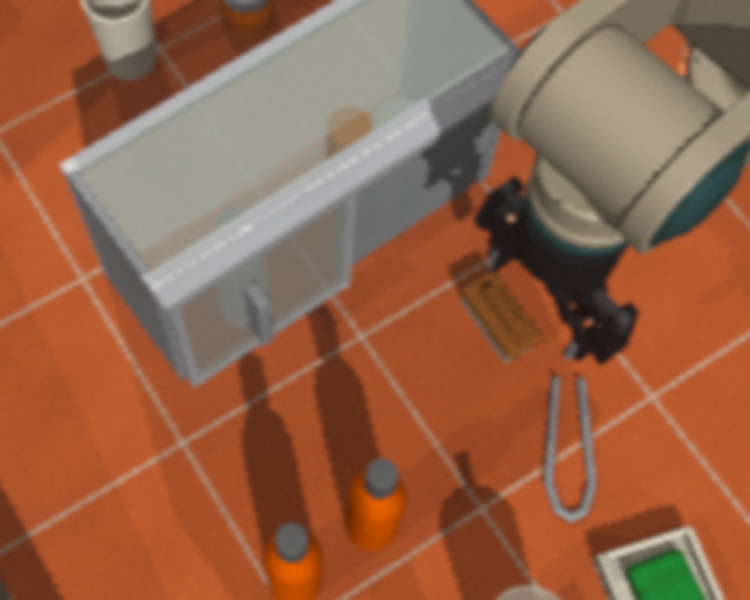

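The door is shut, the bottle stands upright behind the glass, nothing else has moved, and the robot is clear.

```bash
python3 -c "
from cell import bot
print(bot.finish_job())"
```

```text
the job is handed in; nothing more can be done
None
```

I pushed the white bottle upright into the cabinet, where it stands about 8 mm past the inside limit, slid the glass door shut against its stop, left everything else in place, and handed the job in; no verdict was shown.

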